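Shut the keeper bar on the lens tray

TASK

The stall is being packed up: on the wooden tray that holds the three round lenses, swing the open keeper bar across over the lenses until it snaps home in the spring catch at the tray's far end, and let go. Leave the keeper bar of the other tray, the one with the light meters, standing open as it is.

Things in the scene. Friction and masses are not known exactly. Their poses are not given: they have to be found in the camera images.
- lens_keeper (a joint): Angle (rad) of the lens tray's keeper bar: 0 shut on its stop, growing as it opens, anticlockwise from above; starts 0.75 to 1.2. Level aluminium bar 14 mm wide, top 66 mm above the table, 24 mm ball tip 218 mm from the pin. Stays where left; 0.3 N at the knob moves it, 2 N more in the last 0.12 rad against the sprung catch. The crest is at 0.06 rad; below 0.04 the spring draws it to 0 and holds it.
- lens_knob (a point): Centre (half-way up, 84 mm above the table) of the black round upright knob on the lens tray's bar: 18 mm diameter, 36 mm tall (66 to 102 mm up), 165 mm from the hinge pin; pinch from above or push. Nothing as high is within 60 mm. Tray: fixed, pale wood, 100 x 200 mm, walls 30 mm high, under the shut bar; its three 54 mm wide lenses reach 51 mm above the table, the bar's underside is at 58 mm.
- lens_hinge (a point): Fixed point on the upright hinge axis of the lens tray's bar, 84 mm above the table, at one end of the tray. Its z is up, its y points along the tray to the catch. At joint angle q the bar points along (-sin q, cos q, 0) in this frame, so when shut the knob is 165 mm from here along +y. The catch, an aluminium block 68 mm tall with a 24 mm steel ball, is 225 to 268 mm from here along +y.
- meter_knob (a point): Centre of the like knob on the like keeper bar of the other tray, which holds three small grey box-shaped light meters. That bar also stands open and must stay as it is. Heights and sizes are the same as on the lens tray. Either tray may stand on the robot's left or right.

How it is judged (in metres and radians):
At the end, for the whole second after the job is handed in: The lens tray's keeper bar is home in its catch (within 0.03 rad of shut) and at rest, and the knob of the other tray's bar is within 20 mm of where it was (value of joint lens_keeper below 0.03 rad and velocity of joint lens_keeper between -0.05 and 0.05 rad/s and distance of meter_knob from where it was at the start of the episode below 0.02 m); the robot touches nothing.
It fails at once if the keeper bar of the light-meter tray is moved (its knob by 20 mm or more) (distance of meter_knob from where it was at the start of the episode above 0.02 m).
It also fails if it takes over 35 s, if anything falls off the work surface, if the arm or the gripper's body presses on something with over 40 N, if the wrist force passes 120 N, or if a joint passes its speed limit or range.

ROBOT

A 7-joint arm with a two-finger parallel gripper is mounted at the origin on the work surface. World frame = base frame: x ahead of the robot, y to its left, z up, the work surface at z = 0. Lengths are in m, angles in degrees, forces in N, time in s.
With the tool pointing down it reaches from about 0.425 to 0.875 m from the base axis. Payload 4.7 kg.
Tool frame: the origin (TCP) lies midway between the tips of the shut fingers; the grasp point (between the pads) lies 19 mm behind it; z points along the fingers, x is the direction in which the jaws open and shut, and the axes are right-handed (so a half turn about z gives the same grasp; the last joint's range is limited). The gripper opens to 87 mm and grips with 3 to 60 N. Pads are 19 mm wide; open, the fingers measure 117 mm over their backs; the gripper's body (75 mm by 190 mm) begins 51 mm behind the grasp point.
Start: joints at [-64.509, 18.392, -4.016, 83.108, 1.295, 78.541, -3.26], TCP at [0.271, 0.591, 0.184] pointing down, gripper open.
Joint ranges: [-163.93, 163.93], [-17.29, 119.83], [-79.2, 71.16], [3.27, 140.29], [-89.18, 269.18], [5.43, 117.66], [-154.24, 154.24]. Speed limits (degrees/s): [147.25, 147.25, 180, 180, 180, 180, 180].

INTERFACE

Orientations are given as [roll, pitch, yaw] about the fixed x, y, z axes, in that order (R = Rz(yaw) Ry(pitch) Rx(roll)).
In Python, from cell import telemetry, optics, env gives the robot as it stands.
- The arm moves only by the tool arm_command, never from a script. Its arguments are lists of equal length, an entry for each row: "translation": the shift along the tool's x, y, z in cm, a list of three; "twist": the turn about the tool's z in degrees. In form: {"translation": [[x, y, z], ...], "twist": [twist, ...]}. A call has 1 to 10 rows; each row shifts and turns the pose as measured when the row begins, along the tool's axes as they then stand; what a row does not reach is not made up. A row lasts 1/8 s, in which the tool goes at most 62.5 mm and 10.7 degrees, less where a joint would pass 70% of its speed; a pose out of reach is approached as far as the arm can. A call is refused whole if a number of a shift passes 6.25 or a number of a turn 10.7, either way. A call with a gripper value outside its range is refused whole. "grip" is the opening in per cent of the stroke, from 0 (shut) to 100 (fully open), set as the call begins (left out, the last holds). The fingers move at their own pace and stop on an object; "force" is the grip in N (left out, the last holds). Time passes only in rows, so rows that do not move let the fingers close. It gives the time, the measured TCP pose, the force and the opening at its end, in the units of the state.
- telemetry.get_obs(): the state, without advancing time (a new reading comes with each control period).
- optics.read_camera(name): name is "scene" or "top" or "wrist"; returns a dict with "img" (384x512x3 uint8, blue, green, red), "fx", "fy", "cx", "cy" (pixels), "extrinsics" (4x4, takes a point from camera to world coordinates); the wrist camera has in their place "hand_eye" (4x4, takes a point from camera to tool coordinates, whose origin is the TCP and whose axes are the tool frame's). Camera axes: x right, y up, looking along -z (the intrinsics and any distortion apply to the point x, -y, -z); pixel columns grow to the right and rows downward; lengths in m; the calibration is good to about 2 mm. A picture is of the moment at which its call begins: read the wrist's pose just before it. There is no depth.
- env.sign_off(): hands the job in, once; it reports no verdict.
The state is a dict: "time_s": time; "qpos": joint angles; "joint_velocities": joint speeds; "effort": joint torques, N m; "tool_pos": TCP position; "tool_rot": TCP orientation; "force": force on the tool from outside, world axes, zero at the start; "wrist_torque": the same for the moment, N m; "grip_width": finger opening in m.
Only numpy, scipy, OpenCV 4.12 (cv2) and the standard library are available. Lean on these libraries where they do the work, as an engineer would, in place of code of your own. Each camera call takes 0.05 s, during which the arm holds its last target. There are 200 camera calls.

## Working session

There is one attempt and no reset: what is moved stays moved. The work goes in short steps, Python scripts to look and compute and a tool call to move; the robot and the scene stay as the last step left them, time stands still between calls to the robot, and variables do not carry over. Pictures are saved under pics/ and viewed, about 8 in all and at most 12, crops included, and the job is handed in when it is done.

Besides the shell and the picture viewer there is one more tool, called after "Call:" as name(argument=value, ...) on one line, values as JSON. arm_command: Moves the arm, as the interface text tells. Its arguments: {"type":"object","properties":{"translation":{"type":"array","items":{"type":"array","items":{"type":"number"}}},"twist":{"type":"array","items":{"type":"number"}},"grip":{"type":"number"},"force":{"type":"number"}},"required":["translation","twist"]}

```bash
mkdir -p pics; cat > h.py <<'E'
import numpy as np, cv2
from cell import telemetry, optics, env
def ray(c,u,v,z):
    E=np.array(c["extrinsics"]); d=E[:3,:3]@np.array([(u-c["cx"])/c["fx"],-(v-c["cy"])/c["fy"],-1]); o=E[:3,3]
    return o+d*(z-o[2])/d[2]
def proj(c,p):
    E=np.linalg.inv(np.array(c["extrinsics"])); q=E[:3,:3]@np.array(p)+E[:3,3]
    return c["cx"]+c["fx"]*q[0]/-q[2], c["cy"]-c["fy"]*q[1]/-q[2]
E
python3 - <<'E'
from h import *
o=telemetry.get_obs(); print(o)
a=optics.read_camera("top"); b=optics.read_camera("scene")
print({k:v for k,v in a.items() if k!="img"},{k:v for k,v in b.items() if k!="img"})
cv2.imwrite("pics/top.png",cv2.resize(a["img"],(800,600)));cv2.imwrite("pics/scene.png",cv2.resize(b["img"],(800,600)))
E
```

```text
{'time_s': 0.0, 'qpos': array([-64.5090756 ,  18.44024058,  -4.01600359,  83.17562734,
         1.29453905,  78.54133496,  -3.25972791]), 'joint_velocities': array([ 0.01615702, -0.01009577, -0.04051084, -0.01505661, -0.01936532,
        0.01602425, -0.07218942]), 'effort': array([-1.44657802e-04, -4.91281199e+01, -4.04041372e-01, -3.12529457e+01,
       -6.39271550e-02,  4.36902686e-02,  1.96388032e-04]), 'tool_pos': array([0.27121405, 0.59000876, 0.18264192]), 'tool_rot': array([1.79994785e+02, 1.11980734e-01, 6.53194644e+01]), 'force': array([ 0.33926765, -0.6351569 ,  0.28621154]), 'wrist_torque': array([ 0.01401715, -0.01558689, -0.04513603]), 'grip_width': 0.0870649494415819}
{'fx': 378.77103239536666, 'fy': 378.77103239536666, 'cx': 262.29568319163167, 'cy': 182.9826746102282, 'extrinsics': array([[ 0.01384551,  0.99690637, -0.07736918,  0.54052413],
       [-0.99984872,  0.01461794,  0.00942622, -0.01563034],
       [ 0.01052804,  0.07722697,  0.99695795,  1.07364673],
       [ 0.        ,  0.        ,  0.        ,  1.        ]])} {'fx': 348.88888732131807, 'fy': 348.88888732131807, 'cx': 250.80056305608485, 'cy': 195.63712912878668, 'extrinsics': array([[ 0.09448055, -0.80856206,  0.58077605,  1.0102366 ],
       [ 0.99543895,  0.06898406, -0.06589756, -0.0853624 ],
       [ 0.01321798,  0.58435314,  0.81139182,  0.63629002],
       [ 0.        ,  0.        ,  0.        ,  1.        ]])}
```

View pics/top.png

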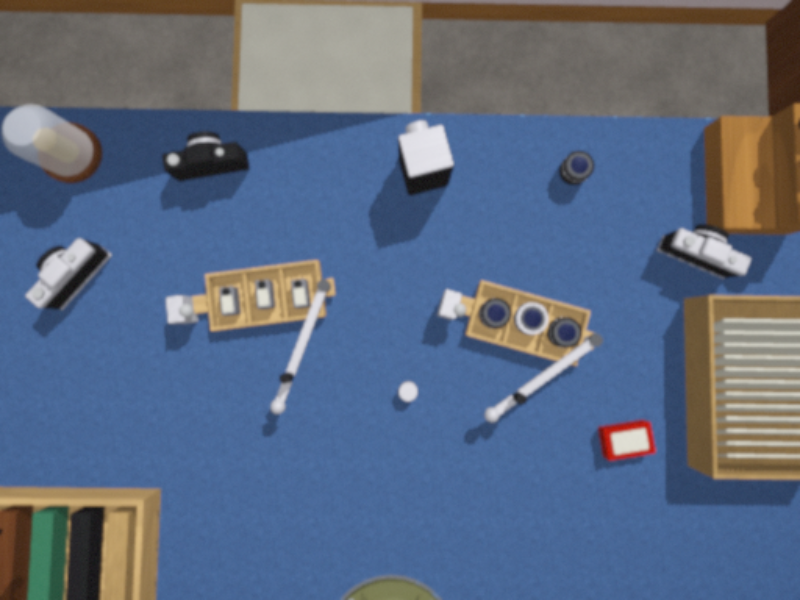

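View pics/scene.png

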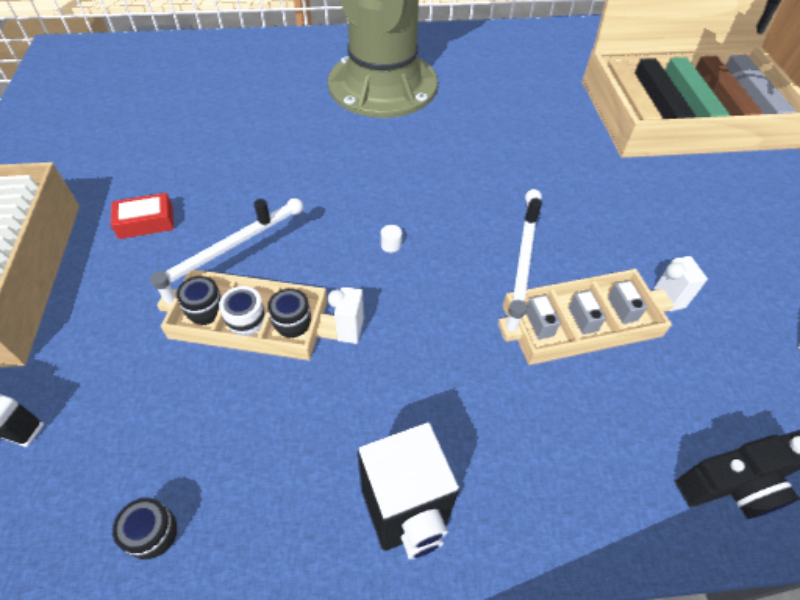

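The first picture (top) shows the meter tray on the left with its knob at about (287,378). The lens tray is on the right, with its knob at (519,398), hinge at (595,340) and catch at (455,303). The scene view confirms this. I'll zoom in to get better pixel positions.

```bash
python3 - <<'E'
from h import *
a=optics.read_camera("top"); b=optics.read_camera("scene")
A=cv2.resize(a["img"][175:280,275:395],None,fx=5,fy=5,interpolation=2); B=cv2.resize(b["img"][120:235,95:240],None,fx=5,fy=5,interpolation=2)
cv2.imwrite("pics/a.png",A);cv2.imwrite("pics/b.png",B)
s=1.5625
for n,c,u,v,z in [("knobtop",a,519,398,.09),("hinge",a,595,340,.07),("catchball",a,463,308,.06),("knob s",b,262,211,.084),("hinge s",b,160,280,.084),("mknob",a,287,378,.09)]: print(n,ray(c,u/s,v/s,z))
print(proj(a,telemetry.get_obs()["tool_pos"]))
E
```

```text
knobtop [ 0.43444161 -0.20718483  0.09      ]
hinge [ 0.53108653 -0.34015617  0.07      ]
catchball [ 0.58253977 -0.11689044  0.06      ]
knob s [ 0.43418771 -0.20873097  0.084     ]
hinge s [ 0.54918752 -0.33319101  0.084     ]
mknob [0.46209327 0.17486391 0.09      ]
(np.float64(-9.87007641775125), np.float64(327.35918230118773))
```

View pics/a.png

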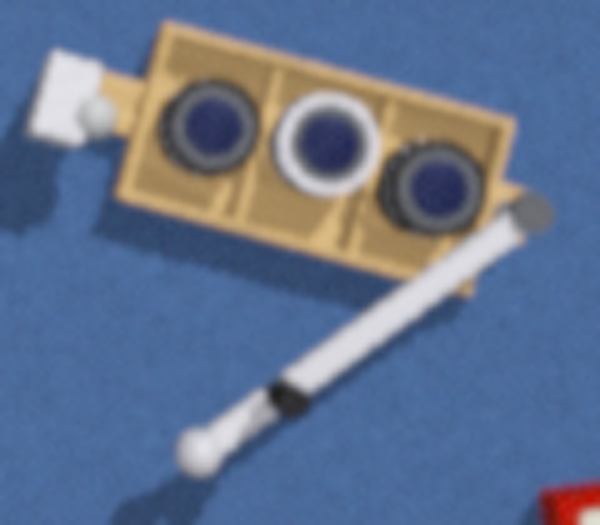

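View pics/b.png

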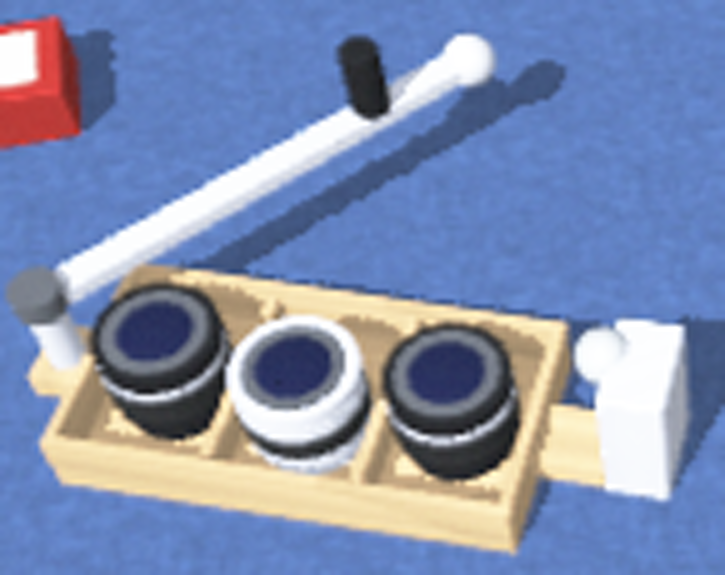

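The crops show these points. In the top crop: knob (288,398), hinge cap (533,213), tip ball (200,450), tray rim corners (168,22), (517,120), (118,197), (472,295). In the scene crop: knob (364,78), tip (470,60). I'll fit the geometry to them.

```bash
python3 - <<'E'
from h import *
from scipy.optimize import least_squares
a=optics.read_camera("top"); b=optics.read_camera("scene")
TA=lambda u,v:(u/5+275,v/5+175); TB=lambda u,v:(u/5+95,v/5+120)
def f(p):
    h=p[:2]; y=np.array([np.cos(p[2]),np.sin(p[2])]); x=np.array([y[1],-y[0]])
    bar=-np.sin(p[3])*x+np.cos(p[3])*y
    P=lambda v,z:[*v,z]; r=[]
    for c,px,w in [(a,TA(288,398),P(h+.165*bar,.084)),(a,TA(200,450),P(h+.218*bar,.062)),(b,TB(364,78),P(h+.165*bar,.084)),(b,TB(470,60),P(h+.218*bar,.062)),
      (a,TA(533,213),P(h,p[4])),(b,TB(38,292),P(h,p[4])),
      (a,TA(168,22),P(h+.05*x+p[5]*y,.03)),(a,TA(118,197),P(h-.05*x+p[5]*y,.03)),(a,TA(517,120),P(h+.05*x+(p[5]-.2)*y,.03)),(a,TA(472,295),P(h-.05*x+(p[5]-.2)*y,.03))]:
        r+=list(np.subtract(proj(c,w),px))
    return r
s=least_squares(f,[.54,-.336,1.35,.9,.075,.21]); p=s.x
print(p,np.degrees(p[2:4]),np.round(s.fun,1))
np.save("fit.npy",p)
for q in (p[3],.6,.4,.2,.1,0,-.03):
    t=p[2]+q; print(round(q,2),p[:2]+.165*np.array([np.cos(t),np.sin(t)]),"bar heading deg",np.degrees(t))
E
```

```text
[ 0.53103314 -0.34291722  1.31067156  0.88184665  0.06452608  0.20954422] [75.09594849 50.52609123] [-0.3 -0.3 -0.6 -0.  -0.2 -0.3 -0.4 -0.3 -0.4  0.  -0.5  0.1 -0.1  0.
  0.4 -0.1 -0.1  0.  -0.1  0.1]
0.88 [ 0.43493125 -0.20879255] bar heading deg 125.62203972815979
0.6 [ 0.47602718 -0.18735583] bar heading deg 109.47341620270399
0.4 [ 0.50802891 -0.17952871] bar heading deg 98.01426030008753
0.2 [ 0.54094775 -0.17821536] bar heading deg 86.55510439747106
0.1 [ 0.55734097 -0.180028  ] bar heading deg 80.82552644616284
0 [ 0.57347133 -0.18346816] bar heading deg 75.0959484948546
-0.03 [ 0.57823498 -0.18481287] bar heading deg 73.37707510946213
```

Call:
arm_command(translation=[[-3,5,-0.4],[-3,5,-0.4],[-3,5,-0.4],[-3,5,-0.4],[-3,5,0],[-3,5,0],[-3,5,0]], twist=[0,0,0,0,0,0,0], grip=60)

```text
time_s: 1.18
tool_pos: [0.5053, 0.25, 0.1988]
tool_rot: [-179.9, -0.1, 66.0]
force: [0.7, 0.2, -0.1]
grip_width: 0.0522
```

Call:
arm_command(translation=[[0,0,0],[0,0,0],[0,0,0],[-4,4.1,0],[-4,4.1,0],[-4,4.1,0],[-4,4.1,0],[-4,4.1,0],[-4,4.1,0],[-4,4.1,0]], twist=[10.1,10.1,10.2,0,0,0,0,0,0,0])

```text
time_s: 2.42
tool_pos: [0.4382, -0.1594, 0.1987]
tool_rot: [179.9, -0.4, 34.6]
force: [0.7, -0.7, 0.6]
grip_width: 0.0523
```

Call:
arm_command(translation=[[-3.1,3.9,0],[0,0,3.5],[0,0,2]], twist=[0,0,0])

```text
time_s: 2.8
tool_pos: [0.4346, -0.2172, 0.1449]
tool_rot: [179.7, -0.7, 34.0]
force: [-0.3, 1.3, 0.4]
grip_width: 0.0525
```

```bash
python3 - <<'E'
from h import *
from scipy.spatial.transform import Rotation as R
o=telemetry.get_obs(); w=optics.read_camera("wrist"); print(o["tool_pos"],o["tool_rot"])
T=np.eye(4);T[:3,:3]=R.from_euler("xyz",o["tool_rot"],degrees=True).as_matrix();T[:3,3]=o["tool_pos"]
w["extrinsics"]=T@np.array(w["hand_eye"])
p=np.load("fit.npy");t=p[2]+p[3];k=p[:2]+.165*np.array([np.cos(t),np.sin(t)])
print("pred top/bottom",proj(w,[*k,.102]),proj(w,[*k,.066]))
print("needed in tool axes cm",100*T[:3,:3].T@(np.array([*k,.072])-T[:3,3]))
cv2.imwrite("pics/w.png",w["img"])
E
```

```text
[ 0.43459078 -0.21716169  0.14494688] [179.66699559  -0.67983146  34.01457421]
pred top/bottom (np.float64(258.4461893496866), np.float64(191.3885441022704)) (np.float64(257.437377262873), np.float64(181.95113844646167))
needed in tool axes cm [ 0.40980799 -0.71708434  7.29601951]
```

View pics/w.png

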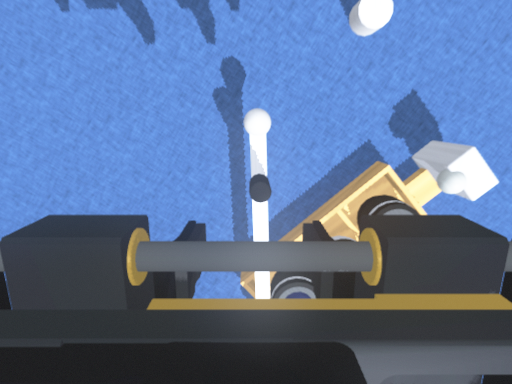

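The wrist view shows the knob at (260,188), within 2 px of the prediction. Now I'll align, descend and grip.

Call:
arm_command(translation=[[0.5,-0.7,0],[0,0,2.5],[0,0,2.5],[0,0,2.2]], twist=[-1.5,0,0,0])

```text
time_s: 3.35
tool_pos: [0.4388, -0.2057, 0.0741]
tool_rot: [179.5, -0.9, 36.0]
force: [1.3, -0.2, -0.6]
grip_width: 0.052
```

Call:
arm_command(translation=[[-0.4,0,0.1],[0,0,0],[0,0,0],[0,0,0],[0,0,0]], twist=[0,0,0,0,0], grip=0, force=15)

```text
time_s: 3.98
tool_pos: [0.4379, -0.2069, 0.0764]
tool_rot: [179.3, -1.1, 36.2]
force: [-0.8, -0.3, 0.1]
grip_width: 0.0101
```

Call:
arm_command(translation=[[0,0,0],[0,0,0]], twist=[0,0])

```text
time_s: 4.22
tool_pos: [0.438, -0.207, 0.0766]
tool_rot: [179.3, -1.2, 36.2]
force: [0.4, 0.2, -0.2]
grip_width: 0.0006
```

```bash
python3 - <<'E'
from h import *
b=optics.read_camera("scene"); w=optics.read_camera("wrist")
cv2.imwrite("pics/c.png",np.hstack([cv2.resize(b["img"][60:260,80:280],(400,400)),cv2.resize(w["img"],None,fx=.78,fy=400/384)[:, :400]]))
E
```

```text
(no output)
```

View pics/c.png

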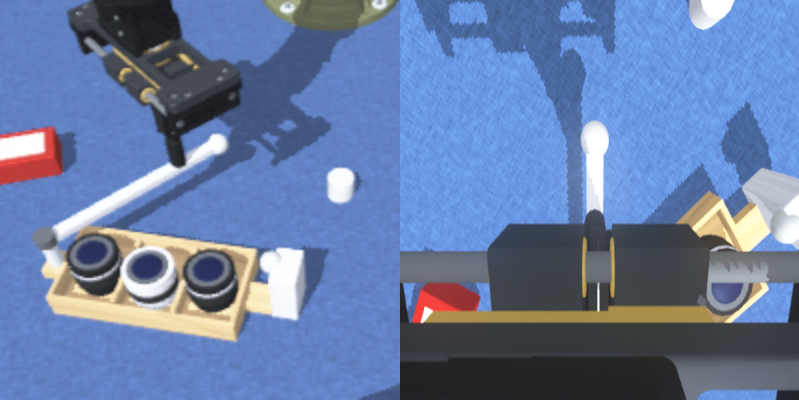

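The fingers closed fully with no knob between them. In the wrist view the knob is at about (594,222), on the tip side of the shut fingers. I'll check the numbers.

```bash
python3 - <<'E'
from h import *
from scipy.spatial.transform import Rotation as R
o=telemetry.get_obs(); w=optics.read_camera("wrist"); b=optics.read_camera("scene");a=optics.read_camera("top"); print(o["tool_pos"],o["tool_rot"],o["qpos"])
T=np.eye(4);T[:3,:3]=R.from_euler("xyz",o["tool_rot"],degrees=True).as_matrix();T[:3,3]=o["tool_pos"]
w["extrinsics"]=T@np.array(w["hand_eye"]); print(np.round(w["hand_eye"],3))
p=np.load("fit.npy");t=p[2]+p[3];k=p[:2]+.165*np.array([np.cos(t),np.sin(t)])
print("pred top/bottom",proj(w,[*k,.102]),proj(w,[*k,.066]))
for c in (w,b,a): print("tcp",proj(c,o["tool_pos"]))
B=cv2.resize(b["img"][80:180,120:220],(400,400),interpolation=2); W=cv2.resize(w["img"][190:290,200:300],(400,400),interpolation=2)
for im,c,(x0,y0) in ((B,b,(120,80)),(W,w,(200,190))):
    for q,col in ((o["tool_pos"],(0,0,255)),([*k,.102],(0,255,0))):
        u,v=proj(c,q); cv2.circle(im,(int((u-x0)*4),int((v-y0)*4)),4,col,-1)
cv2.imwrite("pics/d.png",np.hstack([B,W]))
E
```

```text
[ 0.4379819  -0.2069377   0.07657905] [179.33237652  -1.1619516   36.21149417] [-17.31177256   1.42512335  40.93510377 115.9804195   -1.8183203
  61.79326229  60.65323592]
[[ 1.     0.001  0.001  0.001]
 [ 0.001 -0.971 -0.24  -0.065]
 [ 0.001  0.24  -0.971 -0.202]
 [ 0.     0.     0.     1.   ]]
pred top/bottom (np.float64(247.18523838317302), np.float64(229.82903600944826)) (np.float64(247.21913523891794), np.float64(211.28957098250427))
tcp (np.float64(252.58106694932536), np.float64(216.50386994274473))
tcp (np.float64(169.01695089420912), np.float64(138.6092656123177))
tcp (np.float64(331.0644389267352), np.float64(252.77149725089933))
```

View pics/d.png

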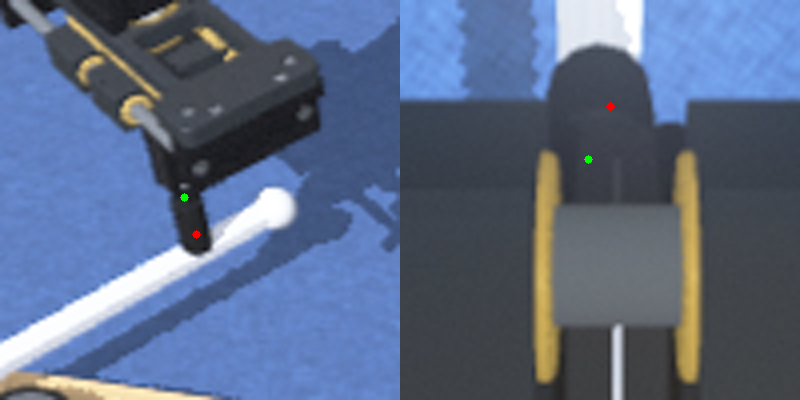

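```bash
python3 - <<'E'
from h import *
w=optics.read_camera("wrist"); b=optics.read_camera("scene")
g=lambda i:(255*np.clip(i/255*1.6,0,1)**.45).astype(np.uint8)
B=cv2.resize(g(b["img"][110:150,145:195]),(400,320),interpolation=2); W=cv2.resize(g(w["img"][190:270,215:305]),(400,356),interpolation=2)
B=cv2.copyMakeBorder(B,0,36,0,0,0)
cv2.imwrite("pics/e.png",np.hstack([B,W]))
E
```

```text
(no output)
```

View pics/e.png

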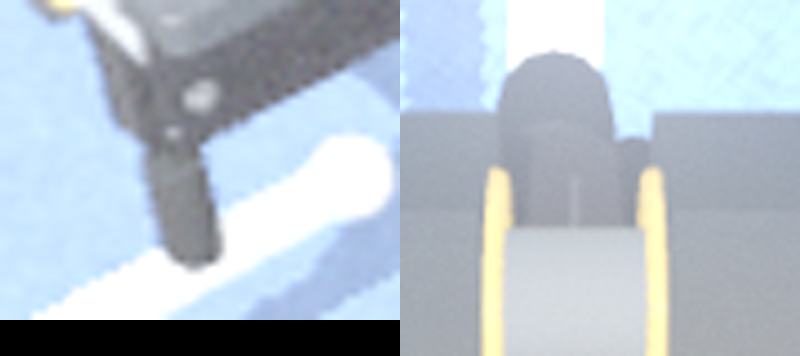

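The brightened view shows the knob exactly where predicted, but in front of the shut fingers. I'll check where the fingers should appear, using the earlier open-finger picture w.png.

```bash
python3 - <<'E'
from h import *
w=optics.read_camera("wrist"); w["extrinsics"]=w["hand_eye"]; print(w["fx"],w["cx"],w["cy"],[k for k in w], np.array(w["hand_eye"])[:3,3])
for z in (0,-.019,-.04,-.07):
  for y in (-.0095,0,.0095): print(z,y,np.round([proj(w,[x,y,z]) for x in (-.0435,-.026,0,.026,.0435)]).tolist())
i=cv2.imread("pics/w.png"); g=(255*np.clip(i/255*1.6,0,1)**.45).astype(np.uint8)[160:310,100:420]
e=cv2.resize((255*np.clip(w["img"]/255*1.6,0,1)**.45).astype(np.uint8)[160:310,160:340],None,fx=2,fy=2)
cv2.imwrite("pics/f.png",np.vstack([cv2.resize(g,None,fx=2,fy=2),cv2.copyMakeBorder(e,0,0,0,640-e.shape[1],0)]))
E
```

```text
318.8349181043979 253.85723848607586 194.91896649193887 ['img', 'fx', 'fy', 'cx', 'cy', 'hand_eye', 'extrinsics'] [ 0.00104302 -0.06470209 -0.20168439]
0 -0.0095 [[186.0, 203.0], [213.0, 203.0], [253.0, 203.0], [292.0, 203.0], [319.0, 203.0]]
0 0 [[187.0, 217.0], [213.0, 217.0], [253.0, 217.0], [292.0, 216.0], [318.0, 216.0]]
0 0.0095 [[188.0, 230.0], [214.0, 230.0], [253.0, 230.0], [291.0, 230.0], [318.0, 230.0]]
-0.019 -0.0095 [[180.0, 211.0], [209.0, 211.0], [252.0, 211.0], [296.0, 211.0], [325.0, 211.0]]
-0.019 0 [[181.0, 226.0], [209.0, 226.0], [252.0, 226.0], [295.0, 226.0], [324.0, 226.0]]
-0.019 0.0095 [[181.0, 241.0], [210.0, 241.0], [252.0, 241.0], [295.0, 241.0], [324.0, 241.0]]
-0.04 -0.0095 [[171.0, 223.0], [204.0, 222.0], [252.0, 222.0], [301.0, 222.0], [334.0, 222.0]]
-0.04 0 [[172.0, 239.0], [204.0, 239.0], [252.0, 239.0], [300.0, 239.0], [333.0, 239.0]]
-0.04 0.0095 [[173.0, 255.0], [205.0, 255.0], [252.0, 255.0], [300.0, 255.0], [332.0, 255.0]]
-0.07 -0.0095 [[154.0, 245.0], [193.0, 244.0], [252.0, 244.0], [311.0, 244.0], [350.0, 244.0]]
-0.07 0 [[155.0, 264.0], [194.0, 264.0], [252.0, 264.0], [310.0, 264.0], [349.0, 264.0]]
-0.07 0.0095 [[157.0, 283.0], [195.0, 283.0], [252.0, 283.0], [309.0, 283.0], [347.0, 283.0]]
```

View pics/f.png

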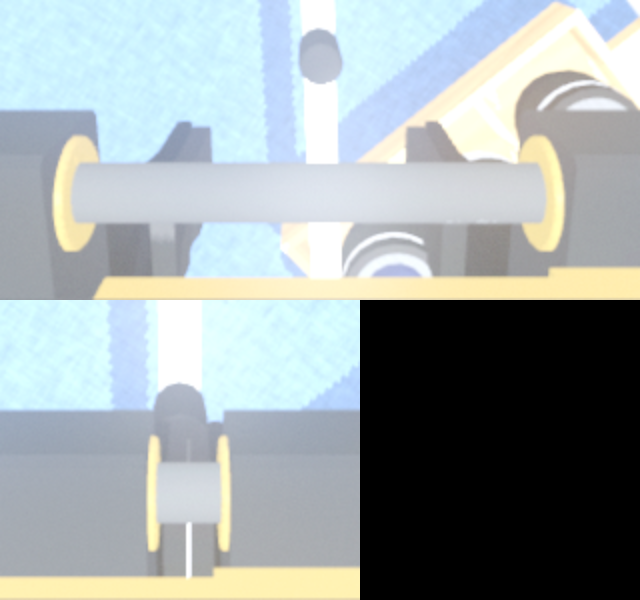

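In f.png the open fingertips' front corners are at about (205,222) and (303,222). With this calibration that puts the real tips about 40 mm behind the stated TCP (z ≈ -0.04), so the fingers shut above the knob, whose top is at 102 mm. I'll open, centre, and descend about 4 cm in small steps while watching the force.

Call:
arm_command(translation=[[-0.3,0,0],[0,0,0],[0,0,0],[0,0,0],[0,0,1],[0,0,0.8]], twist=[0,0,0,0,0,0], grip=60)

```text
time_s: 5.38
tool_pos: [0.4362, -0.2088, 0.0579]
tool_rot: [179.3, -1.2, 36.2]
force: [-0.4, 0.1, 0.2]
grip_width: 0.0495
```

Call:
arm_command(translation=[[0,0,0.9],[0,0,0.8],[0,0,0]], twist=[0,0,0])

```text
time_s: 5.75
tool_pos: [0.4354, -0.2085, 0.0381]
tool_rot: [179.4, -1.1, 36.2]
force: [-0.3, 0.1, -0.8]
grip_width: 0.0516
```

Call:
arm_command(translation=[[0,0,0],[0,0,0],[0,0,0],[0,0,0],[0,0,0],[0,0,0]], twist=[0,0,0,0,0,0], grip=0, force=15)

```text
time_s: 6.5
tool_pos: [0.4362, -0.2087, 0.0389]
tool_rot: [179.3, -1.1, 36.2]
force: [0.5, -0.0, -0.2]
grip_width: 0.0172
```

Opening holds at 17.2 mm, so the knob is gripped. Now I'll swing along the arc, 5° per row.

Call:
arm_command(translation=[[1.44,0.06,0],[1.44,0.06,0],[1.44,0.06,0],[1.44,0.06,0]], twist=[5,5,5,5])

```text
time_s: 7.0
tool_pos: [0.4871, -0.1836, 0.039]
tool_rot: [179.8, -1.2, 15.6]
force: [0.3, -0.9, -2.2]
grip_width: 0.0173
```

```bash
cat > st.py <<'E'
from h import *
o=telemetry.get_obs(); p=np.load("fit.npy"); d=o["tool_pos"][:2]-p[:2]; th=np.arctan2(d[1],d[0])
print("r",np.hypot(*d),"q",th-p[2],"deg",np.degrees(th-p[2]),"yaw err",o["tool_rot"][2]-(np.degrees(th)-90),o["force"],o["tool_pos"],o["grip_width"])
E
python3 st.py
```

```text
r 0.16524439200363308 q 0.5292077411823533 deg 30.321370055400447 yaw err 0.16447159408567735 [ 0.28029516 -0.92139466 -2.22089477] [ 0.48710333 -0.18361913  0.03895811] 0.017339818335447784
```

Tracking is very good. Next 24° more.

Call:
arm_command(translation=[[1.44,0.06,0],[1.44,0.06,0],[1.44,0.06,0],[1.44,0.06,0],[1.15,0.04,0]], twist=[5,5,5,5,4])

```text
time_s: 7.62
tool_pos: [0.5574, -0.1788, 0.0389]
tool_rot: [-179.9, -1.0, -9.0]
force: [0.7, 0.1, 0.5]
grip_width: 0.0175
```

```bash
python3 st.py
```

```text
r 0.16619932954195393 q 0.10101626423333365 deg 5.787805602748349 yaw err 0.14341268403208218 [0.6518273  0.14852734 0.46700287] [ 0.55736543 -0.17881716  0.03892564] 0.01745827264066178
```

Call:
arm_command(translation=[[0.8,0.06,0],[0.6,0.03,0],[0.4,0.02,0],[0.2,0,0]], twist=[3,2,1,0])

```text
time_s: 8.12
tool_pos: [0.5757, -0.1826, 0.0388]
tool_rot: [-179.7, -0.7, -15.1]
force: [-9.0, 3.2, 8.0]
grip_width: 0.0178
```

```bash
python3 st.py
```

```text
r 0.1663699003597505 q -0.011456000642075637 deg -0.6563804868900952 yaw err 0.4770657253826034 [-8.97592574  3.22755634  8.0363389 ] [ 0.57566263 -0.1826451   0.03876227] 0.01784028102736114
```

The bar is on its stop (q ≈ -0.01, about 9 N reaction, well above the 2 N catch). I'll release and lift.

Call:
arm_command(translation=[[0,0,0],[0,0,0],[0,0,0],[0,0,0],[0,0,-2],[0,0,-3],[0,0,-4],[0,0,-4]], twist=[0,0,0,0,0,0,0,0], grip=60)

```text
time_s: 9.12
tool_pos: [0.5724, -0.1833, 0.1735]
tool_rot: [-179.8, -0.6, -15.2]
force: [0.5, -0.4, -0.0]
grip_width: 0.0523
```

Call:
arm_command(translation=[[0,5,-3],[0,5,-3],[0,5,0],[0,0,0]], twist=[0,0,0,0])

```text
time_s: 9.62
tool_pos: [0.5342, -0.3336, 0.2461]
tool_rot: [-179.9, -1.4, -15.0]
force: [-0.0, 0.4, -0.2]
grip_width: 0.0522
```

```bash
python3 - <<'E'
from h import *
print(telemetry.get_obs()["tool_pos"],telemetry.get_obs()["force"])
b=optics.read_camera("scene"); p=np.load("fit.npy"); im=cv2.resize(b["img"],(800,600))
P=[*(p[:2]+.165*np.array([np.cos(p[2]),np.sin(p[2])])),.084]; print("pred shut knob",np.array(proj(b,P))*1.5625)
cv2.imwrite("pics/z.png",im)
E
```

```text
[ 0.53423431 -0.33359119  0.24605098] [-0.03008257  0.36818965 -0.20470491]
pred shut knob [277.2346012  287.13985962]
```

View pics/z.png

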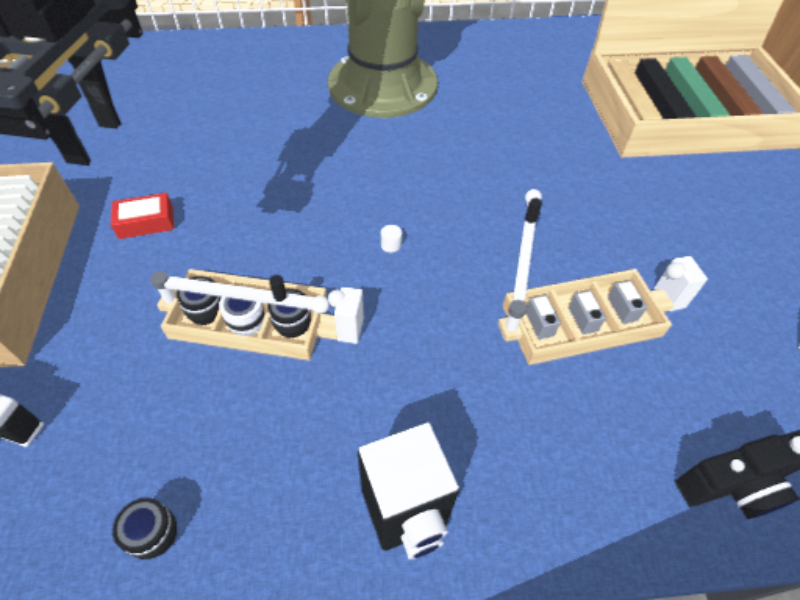

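The final picture shows the lens bar shut over the lenses, with its knob at (278,288) against a predicted (277,287) and its tip at the catch ball. The meter knob is unchanged at (533,210), and the arm is clear.

```bash
python3 -c "
from cell import env; print(env.sign_off())"
```

```text
the job is handed in; nothing more can be done
None
```

The lens tray's keeper bar is shut in its catch and released, and I handed the job in at about 10 s of robot time. I pinched the knob, swung it through the arc to the stop, opened the fingers, then lifted and moved the gripper clear.

**Last checks:**
- **Lens bar:** at the stop the knob was about -0.01 rad from shut by my fit, with about 9 N of reaction. After release, the picture shows the knob within about 1 px of the predicted shut position.
- **Meter bar:** it looks the same as in the first picture.
- **Gripper:** it is well above the trays, and the force reads about zero.

**What failed or disagreed:**
- **First grasp missed:** the first grasp closed on air above the knob.
- **Fingertip offset:** in the wrist image the fingertips appeared about 40 mm behind the stated TCP. I lowered the tool a further 38 mm or so, to a reported height of 0.039 m, and the second grasp held at 17 mm opening.
- **More looks than planned:** finding this took 10 pictures instead of the planned 8.

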